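Pump up the casting pot until its indicator pin is out

ROBOT

A 6-joint arm with a two-finger parallel gripper is mounted at the origin on the work surface. World frame = base frame: x ahead of the robot, y to its left, z up, the work surface at z = 0. Lengths are in m, angles in degrees, forces in N, time in s.
With the tool pointing down it reaches from about 0.3 to 0.75 m from the base axis. Payload 8.5 kg.
Tool frame: the origin (TCP) lies on the centre line of the jaws, within the pads' length; the fingertips stand 17 mm ahead of it and the grasp point (between the pads) lies 2 mm behind it (env.tip_extent is the distance from the TCP to the fingertips, in m); z points along the fingers, y is the direction in which the jaws open and shut (so a half turn about z gives the same grasp; the last joint's range is limited). The gripper opens to 85 mm and grips with 20 to 120 N. Pads are 22 mm wide; open, the fingers measure 114 mm over their backs; the gripper's body (76 mm by 85 mm) begins 54 mm behind the grasp point. The pads swing forward as they close: fully open they stand 13 mm farther back than shut.
Start: joints at [-86.878, 21.807, 74.336, -0, 83.858, -12.336], TCP at [0.147, -0.53, 0.223] pointing down, gripper open.
Joint ranges: [-178.18, 178.18], [-50.72, 133.34], [12.68, 142.11], [-81.47, 261.47], [9.98, 163.14], [-165.26, 165.26]. Speed limits (degrees/s): [136.94, 136.94, 180, 180, 180, 180].

INTERFACE

Orientations are given as a 3x3 rotation matrix whose columns are the frame's x, y, z axes.
In Python, from rig import telemetry, get_image, camera_params, close_job, env gives the robot as it stands.
- The arm moves only by the tool apply_moves, never from a script. Its argument "motion" is a list of rows, each an object of numbers: "tx", "ty", "tz": the shift along the tool's x, y, z in cm; "turn": the turn about the tool's z in degrees; "jaw": the gripper's target within -1 to 1 (fully open at 1, half-way at 0, shut at -1). In form: [{"tx": .., "ty": .., "tz": .., "turn": .., "jaw": ..}, ...]. A call has 1 to 5 rows; each row is the pose to reach, as a shift and turn from the pose measured when the call began, along the tool's axes at that moment; what a row does not reach only later rows make up. A row lasts 1/12 s, in which the tool goes at most 41.7 mm and 7.16 degrees, less where a joint would pass 70% of its speed; a pose out of reach is approached as far as the arm can. A call with a gripper value outside its range is refused whole. The fingers move at their own pace and stop on an object; "squeeze" is the grip in N (left out, the last holds). Time passes only in rows, so rows that repeat a pose let the fingers close. It gives the time, the measured TCP pose, the force and the opening at its end, in the units of the state.
- telemetry.observe(): the state, without advancing time (a new reading comes with each control period).
- get_image(name): name is "scene" or "top"; returns (picture, depth): 384x512x3 uint8, red, green, blue; 384x512 float32, m along the optical axis (not along the pixel's ray), 0 where there is no reading.
- camera_params(name): a dict with "fx", "fy", "cx", "cy" (pixels), "rvec" (rotation vector, rad) and "tvec" (3), from world to camera coordinates, as OpenCV has them. Camera axes: x right, y down, z forward; pixel columns grow to the right and rows downward; lengths in m; the calibration is good to about 2 mm. A picture is of the moment at which its call begins. camera_params takes no time and is no camera call.
- close_job(): hands the job in, once; it reports no verdict.
The state is a dict: "time_s": time; "q": joint angles; "qvel": joint speeds; "joint_efforts": joint torques, N m; "position": TCP position; "tool_rot": TCP orientation; "ft_force": force on the tool from outside, world axes, zero at the start; "wrist_torque": the same for the moment, N m; "grip_width": finger opening in m.
Only numpy, scipy, OpenCV 4.12 (cv2) and the standard library are available. Lean on these libraries where they do the work, as an engineer would, in place of code of your own. Each camera call takes 0.05 s, during which the arm holds its last target. There are 200 camera calls.

TASK

Shut the vent of the pressure pot by pushing its yellow-tipped lever all the way over towards the pot; only then press the blue knob of the hand pump down and let it spring back up, stroke after full stroke, until the red indicator pin on the pot's lid stands fully out with its green band showing. It is all pushing and pressing with the fingers, with nothing to pick up: do not touch the pin, leave the bottles and vessels around it where they are, and finish clear of everything with the knob back up and the vent still shut.

Things in the scene. Friction and masses are not known exactly. Their poses are not given: they have to be found in the camera images.
- pump: the fixed pot-and-pump unit on a dark steel base plate, 250 x 280 x 12 mm; origin at the centre of the plate's underside, on the table. In its own axes (z up): the aluminium pot (radius 73 mm at the lid, lid top 118 mm above the table) is centred at x +45, y +55 mm; the pump barrel (52 mm across, top at 140 mm) stands at x 0, y -90 mm; the vent lever's pivot is at x -85, y +55 mm, 34 mm above the table. The unit is turned by up to 0.45 rad from start to start
- vent (a joint): angle of the vent lever, rad: about 0 to 0.2 at the start (open, leaning to the unit's -x, away from the pot), 1.0 when shut (leaning to the unit's +x, towards the pot, against its stop). It turns about the unit's y axis, needs about 1 N at the tip and stays where it is left
- vent_tip (a point): centre of the yellow ball (26 mm across) at the end of the vent lever, 80 mm from the pivot; moves with the lever. The stalk is a steel bar 10 mm thick, standing in a block 25 mm high
- plunger (a joint): how far the pump knob is pressed, m: 0 up (at rest), 0.030 fully down against its stop. A spring brings it back up; it takes about 4 N to start, about 11 N at the bottom, and up to 2 N more while the pin is being raised
- knob_top (a point): centre of the top face of the blue pump knob, a flat disc 54 mm across and 22 mm thick on a 16 mm rod; 202 mm above the table when up, 172 mm when fully down; moves with the knob
- pin (a joint): how far the indicator pin has come out, m: 0 in, 0.048 fully out (it settles at 0.047 to 0.048). It starts somewhere from 0 to 0.018. Each full down stroke raises it by about 8 mm (the first by 4 to 16 mm) and it stays up by itself; the knob must come back all the way up between strokes, and strokes shorter than 25 mm raise it less or, repeated, not at all. It takes three to six full strokes; once it is out further strokes do nothing
- pin_top (a point): top of the indicator pin, a red rod 10 mm across with a green band at its foot, upright in a brass collar in the middle of the pot's lid; 129 mm above the table when in, 177 mm when fully out; rises with the pin
- bottle_orange: loose square black bottle with an orange cap, 75 x 75 x 196 mm, to the left or right of the unit; origin at the centre of its underside
- bottle_white: loose square black bottle with a white cap, 75 x 75 x 196 mm, to the left or right of the unit; origin at the centre of its underside
- amber: loose amber jar with a red cap, 60 mm across, 95 mm high, behind the unit; origin at the centre of its underside
- beaker: loose clear beaker, 80 mm across, 110 mm high, behind the unit; origin at the centre of its underside
- bowl: loose green bowl, 170 mm across, 70 mm high; origin at the centre of its underside
- spoon: loose white spoon, 200 mm long, lying along its own x; origin under its middle
- cup: loose white tub with a grey lid, 68 mm across, 56 mm high, in front of the pump; origin at the centre of its underside

How it is judged (in metres and radians):
On the way, in this order (a step that is already met when the one before it is completed fails the run):
1. the vent lever is shut while the pin is still short of full (value of joint vent above 0.85 rad and value of joint pin below 0.03 m), for 0.2 s.
2. the pin is pumped fully out with the vent shut (value of joint vent above 0.85 rad and value of joint pin above 0.044 m), for 0.2 s.
At the end, for the whole second after the job is handed in: the pin is at least 44 mm out (48 mm is full), the vent lever at 0.85 rad or more, the knob back within 4 mm of its top, every bystander within 30 mm of where it stood (all of step 2 and value of joint plunger below 0.004 m and distance of each of bottle_orange, bottle_white, amber, beaker, bowl, spoon, cup from where it was at the start of the episode below 0.03 m); the robot touches nothing.
It fails at once if the indicator pin is touched by the robot (over 1 N) (contact force between pin and the fingers above 1 N or contact force between pin and the arm above 1 N).
It fails at once if the knob is pumped (10 mm or more) while the vent is not shut (below 0.8 rad) (value of joint plunger above 0.01 m and value of joint vent below 0.8 rad).
It fails at once if a bottle, jar, beaker, bowl, tub or the spoon is shoved or carried more than 30 mm (distance of any of bottle_orange, bottle_white, amber, beaker, bowl, spoon, cup from where it was at the start of the episode above 0.03 m).
It fails at once if one of them is lifted more than 20 mm (height (world z) of any of bottle_orange, bottle_white, amber, beaker, bowl, spoon, cup above 0.02 m).
It also fails if it takes over 64 s, if anything falls off the work surface, if the arm or the gripper's body presses on something with over 40 N, if the wrist force passes 120 N, or if a joint passes its speed limit or range.

## Working session

There is one attempt and no reset: what is moved stays moved. The work goes in short steps, Python scripts to look and compute and a tool call to move; the robot and the scene stay as the last step left them, time stands still between calls to the robot, and variables do not carry over. Pictures are saved under pics/ and viewed, about 8 in all and at most 12, crops included, and the job is handed in when it is done.

Besides the shell and the picture viewer there is one more tool, called after "Call:" in YAML: its name, and indented under it one key for each argument. apply_moves: Moves the arm, as the interface text tells. Its arguments: {"type":"object","properties":{"motion":{"type":"array"},"squeeze":{"type":"number"}},"required":["motion"]}

```bash
mkdir -p pics; cat > h.py <<'E'
import numpy as np, cv2
from rig import telemetry, get_image, camera_params, close_job, env
def cloud(name):
    im,d=get_image(name); p=camera_params(name)
    R=cv2.Rodrigues(np.array(p["rvec"],float))[0]; t=np.array(p["tvec"],float).reshape(3)
    v,u=np.mgrid[:d.shape[0],:d.shape[1]]
    c=np.dstack([(u-p["cx"])/p["fx"]*d,(v-p["cy"])/p["fy"]*d,d])
    w=(c-t)@R; w[d<=0]=np.nan
    return im,w
def save(im,n,s=1.5): cv2.imwrite(f"pics/{n}.png",cv2.resize(im[...,::-1],None,fx=s,fy=s,interpolation=cv2.INTER_CUBIC))
def proj(name,P):
    p=camera_params(name); K=np.array([[p["fx"],0,p["cx"]],[0,p["fy"],p["cy"]],[0,0,1.]])
    return cv2.projectPoints(np.array(P,float).reshape(-1,3),np.array(p["rvec"],float),np.array(p["tvec"],float),K,None)[0].reshape(-1,2)
E
python3 - <<'E'
from h import *
for n in("scene","top"):
    im,w=cloud(n); save(im,n+"0"); np.savez(n+"0.npz",im=im,w=w)
    hsv=cv2.cvtColor(im,cv2.COLOR_RGB2HSV)
    for c,(a,b) in dict(yellow=(22,34),blue=(100,125),red=(0,6)).items():
        m=(hsv[...,0]>=a)&(hsv[...,0]<=b)&(hsv[...,1]>140)&(hsv[...,2]>60)
        k,l,s,ce=cv2.connectedComponentsWithStats(m.astype(np.uint8))
        for i in range(1,k):
            if s[i,4]>25: print(n,c,s[i],ce[i].round(),np.nanmedian(w[l==i],0).round(3),np.nanmax(w[l==i],0).round(3))
o=telemetry.observe(); print({k:np.round(v,3) for k,v in o.items()},env.tip_extent)
E
```

```text
scene yellow [244 159   6   7  30] [247. 162.] [ 0.462 -0.041  0.115] [ 0.47  -0.031  0.126]
scene blue [   0  125   46   58 1837] [ 20. 151.] [ 0.701 -1.113 -0.151] [ 0.877 -0.995 -0.139]
scene blue [194 162  14  12 134] [200. 167.] [ 0.625 -0.125  0.2  ] [ 0.649 -0.105  0.208]
scene blue [436 281  16  15 171] [443. 288.] [0.666 0.69  0.195] [0.684 0.719 0.201]
scene blue [323 323  24  25 363] [335. 335.] [0.865 0.481 0.044] [0.888 0.509 0.051]
scene red [165 107   3  19  32] [166. 116.] [ 0.295 -0.553  0.003] [ 0.354 -0.513  0.012]
scene red [469 164  12  11  96] [475. 169.] [0.177 0.68  0.198] [0.194 0.697 0.204]
scene red [455 217  15  16 171] [461. 224.] [0.427 0.689 0.193] [0.443 0.709 0.201]
scene red [232 227  17  16 211] [240. 235.] [0.733 0.088 0.093] [0.759 0.114 0.101]
scene red [268 294  13  18 189] [274. 302.] [0.867 0.283 0.053] [0.882 0.3   0.059]
top yellow [280 215   8   7  38] [283. 218.] [ 0.458 -0.043  0.116] [ 0.468 -0.033  0.122]
top blue [132 104  17  13 209] [140. 110.] [0.86  0.477 0.045] [0.884 0.523 0.052]
top blue [507 126   5  37 116] [510. 144.] [ 0.765
[... 517 characters left out ...]
006] [ 0.358 -0.511  0.011]
top red [ 47 304  15  14 153] [ 54. 311.] [0.171 0.679 0.199] [0.191 1.029 0.206]
{'time_s': np.float64(0.1), 'q': array([-8.6878e+01,  2.1837e+01,  7.4378e+01,  1.0000e-03,  8.3860e+01,
       -1.2336e+01]), 'qvel': array([ 0.036, -0.059, -0.048,  0.013,  0.002,  0.034]), 'joint_efforts': array([ 3.0000e-03, -4.4922e+01, -2.3166e+01, -0.0000e+00,  4.0000e-03,
       -0.0000e+00]), 'position': array([ 0.147, -0.53 ,  0.223]), 'tool_rot': array([[ 0.964,  0.267, -0.   ],
       [ 0.267, -0.964,  0.001],
       [ 0.   , -0.001, -1.   ]]), 'ft_force': array([0.081, 0.146, 0.28 ]), 'wrist_torque': array([ 0.024, -0.03 , -0.042]), 'grip_width': np.float64(0.086)} 0.017
```

```bash
python3 - <<'E'
import numpy as np,cv2
from h import *
a=np.load("scene0.npz")["im"];b=np.load("top0.npz")["im"]
save(a[110:310,120:370],"sc",3);save(b[90:300,190:400],"tc",2.8)
E
```

```text
(no output)
```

View pics/sc.png

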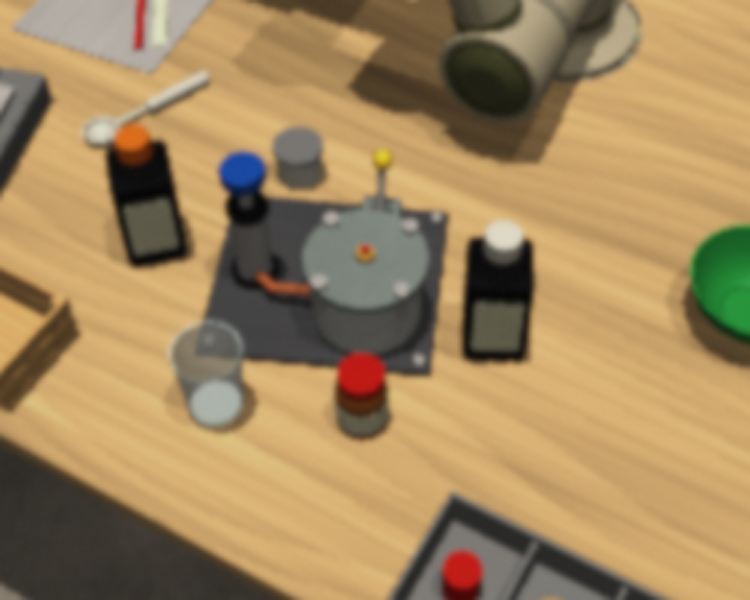

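View pics/tc.png

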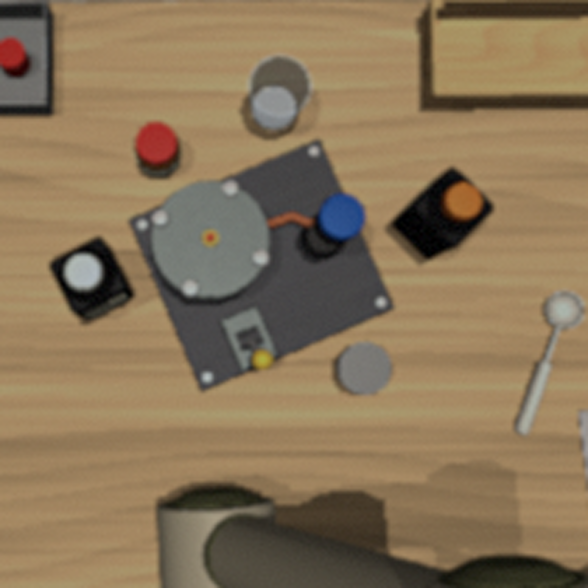

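The scene view shows the knob at about crop px (243,172), the pin at (366,252) and the yellow ball at (382,158). The top view has the knob at (342,217), the pin at (210,237) and the ball at (262,360). The unit is turned about +20°, and the lever leans towards the robot.

```bash
python3 - <<'E'
from h import *
def ray(n,uv,z):
    p=camera_params(n);R=cv2.Rodrigues(np.array(p["rvec"],float))[0];t=np.array(p["tvec"],float).reshape(3)
    C=-R.T@t; d=R.T@np.array([(uv[0]-p["cx"])/p["fx"],(uv[1]-p["cy"])/p["fy"],1]); return C+d*(z-C[2])/d[2]
def c(px,o,s): return (o[0]+(px[0]+.5)/s-.5,o[1]+(px[1]+.5)/s-.5)
S=lambda x,y:c((x,y),(120,110),3); T=lambda x,y:c((x,y),(190,90),2.8)
for nm,s,t,zs in(("knob",S(243,172),T(342,217),[.202]),("pin",S(366,252),T(210,237),[.129,.135,.14,.147]),("ball",S(382,158),T(262,360),[.105,.11,.114])):
    for z in zs: print(nm,z,ray("scene",s,z).round(3),ray("top",t,z).round(3))
bs=[ray("top",T(*q),.012) for q in((315,151),(142,225),(207,378),(381,302))]
print(np.round(bs,3),np.mean(bs,0))
for n in("scene","top"):
    d=np.load(n+"0.npz");w=d["w"]
    m=(abs(w[...,2]-.118)<.006)&(abs(w[...,0]-.6)<.12)&(abs(w[...,1]-.03)<.12)
    q=w[m][:,:2]; print(n,"lid",q.mean(0),(q.max(0)+q.min(0))/2,np.ptp(q,axis=0))
    for nm,cx,cy,zl in(("white",.60,.18,.19),("orange",.6,-.25,.19),("cup",.47,-.13,.056)):
        pass
# joint fit: unit pose from lid centre and knob
for lid,kn in(((ray("top",T(210,237),.14)),ray("top",T(342,217),.202)),):
    v=(lid-kn)[:2]; print("len",np.hypot(*v),"exp",np.hypot(45,145))
    th=np.arctan2(v[1],v[0])-np.arctan2(.145,.045); Rm=np.array([[np.cos(th),-np.sin(th)],[np.sin(th),np.cos(th)]])
    o=kn[:2]-Rm@[0,-.09]; print("th",th,"o",o,"pivot",o+Rm@[-.085,.055],"pot",o+Rm@[.045,.055])
E
```

```text
knob 0.202 [ 0.626 -0.125  0.202] [ 0.619 -0.132  0.202]
pin 0.129 [0.607 0.023 0.129] [0.606 0.018 0.129]
pin 0.135 [0.611 0.025 0.135] [0.605 0.019 0.135]
pin 0.14 [0.615 0.027 0.14 ] [0.605 0.019 0.14 ]
pin 0.147 [0.62  0.03  0.147] [0.604 0.019 0.147]
ball 0.105 [ 0.452 -0.045  0.105] [ 0.457 -0.045  0.105]
ball 0.11 [ 0.456 -0.043  0.11 ] [ 0.457 -0.044  0.11 ]
ball 0.114 [ 0.46  -0.041  0.114] [ 0.457 -0.044  0.114]
[[ 0.737 -0.124  0.012]
 [ 0.638  0.108  0.012]
 [ 0.435  0.022  0.012]
 [ 0.534 -0.208  0.012]] [ 0.58591272 -0.05051235  0.012     ]
scene lid [0.60894513 0.02273363] [0.60700218 0.0489624 ] [0.14386053 0.19853301]
top lid [0.60555609 0.01758297] [0.60298181 0.04444764] [0.15234055 0.19927738]
len 0.15112528992220672 exp 151.82226450688975
th 0.3943496323348967 o [ 0.58432505 -0.04876679] pivot [ 0.48471765 -0.03064589] pot [0.60473972 0.01930113]
```

Call:
apply_moves:
  motion:
    - {"tx": 2.8, "ty": -2.8, "tz": 0, "turn": -2, "jaw": -1}
    - {"tx": 5.6, "ty": -5.7, "tz": 0, "turn": -4, "jaw": -1}
    - {"tx": 8.4, "ty": -8.6, "tz": 0, "turn": -6, "jaw": -1}
    - {"tx": 11.2, "ty": -11.4, "tz": 0, "turn": -7, "jaw": -1}
    - {"tx": 14, "ty": -14.3, "tz": 0, "turn": -7, "jaw": -1}

```text
time_s: 0.52
position: [0.2438, -0.3529, 0.2227]
tool_rot: [[0.924, 0.382, -0.0], [0.382, -0.924, 0.002], [0.001, -0.002, -1.0]]
ft_force: [0.5, 0.5, -0.3]
grip_width: 0.0256
```

Call:
apply_moves:
  motion:
    - {"tx": 3.0, "ty": -2.4, "tz": 0, "turn": 0, "jaw": -1}
    - {"tx": 6, "ty": -4.8, "tz": 0, "turn": 0, "jaw": -1}
    - {"tx": 9, "ty": -7.2, "tz": 0, "turn": 0, "jaw": -1}
    - {"tx": 12, "ty": -9.6, "tz": 0, "turn": 0, "jaw": -1}
    - {"tx": 15, "ty": -11.9, "tz": 0, "turn": 0, "jaw": -1}

```text
time_s: 0.93
position: [0.3372, -0.1836, 0.223]
tool_rot: [[0.924, 0.382, -0.0], [0.382, -0.924, 0.002], [0.001, -0.002, -1.0]]
ft_force: [-0.2, 0.1, 0.1]
grip_width: -0.0
```

Call:
apply_moves:
  motion:
    - {"tx": 2.5, "ty": -2, "tz": 0, "turn": 0, "jaw": -1}
    - {"tx": 5, "ty": -4, "tz": 0, "turn": 0, "jaw": -1}
    - {"tx": 7.5, "ty": -6, "tz": 0, "turn": 0, "jaw": -1}
    - {"tx": 9.5, "ty": -7.5, "tz": 0, "turn": 0, "jaw": -1}
    - {"tx": 10.5, "ty": -8.2, "tz": 0, "turn": 0, "jaw": -1}

```text
time_s: 1.35
position: [0.4035, -0.0652, 0.2231]
tool_rot: [[0.923, 0.384, -0.0], [0.384, -0.923, 0.003], [0.001, -0.003, -1.0]]
ft_force: [-0.1, 0.3, 0.1]
grip_width: -0.0
```

Call:
apply_moves:
  motion:
    - {"tx": 0, "ty": 0, "tz": 3, "turn": 0, "jaw": -1}
    - {"tx": 0, "ty": 0, "tz": 6, "turn": 0, "jaw": -1}
    - {"tx": 0, "ty": 0, "tz": 9, "turn": 0, "jaw": -1}
    - {"tx": 0, "ty": 0, "tz": 11.5, "turn": 0, "jaw": -1}
    - {"tx": 0, "ty": 0, "tz": 12, "turn": 0, "jaw": -1}

```text
time_s: 1.77
position: [0.4016, -0.064, 0.1]
tool_rot: [[0.923, 0.384, -0.006], [0.384, -0.923, 0.006], [-0.004, -0.008, -1.0]]
ft_force: [-0.4, 0.5, 0.1]
grip_width: 0.0001
```

```bash
python3 - <<'E'
from h import *
im,w=cloud("scene"); save(im[110:310,120:370],"s1",3)
E
```

```text
(no output)
```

View pics/s1.png

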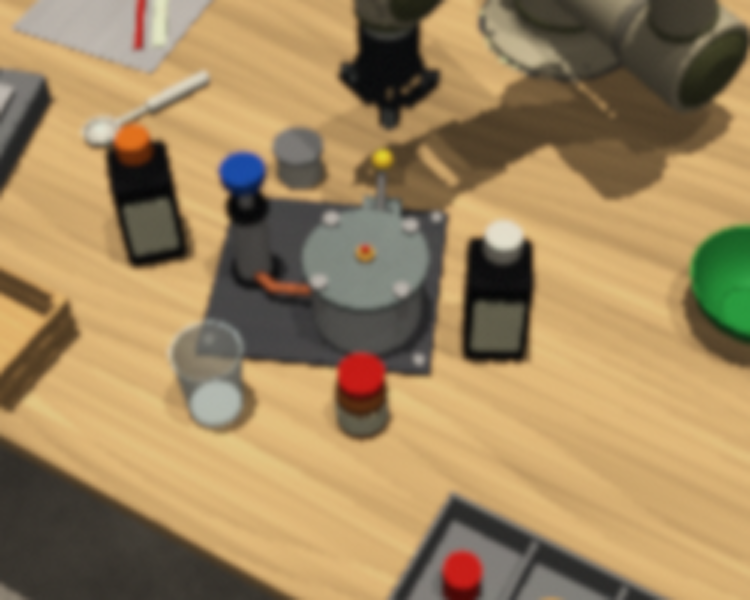

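The closed fingers at crop (388,120) are directly behind the ball at (382,158), so I can push along tool x.

Call:
apply_moves:
  motion:
    - {"tx": 1.5, "ty": 0, "tz": 0, "turn": 0, "jaw": -1}
    - {"tx": 3, "ty": 0, "tz": 0, "turn": 0, "jaw": -1}
    - {"tx": 4.5, "ty": 0, "tz": 0, "turn": 0, "jaw": -1}
    - {"tx": 6, "ty": 0, "tz": 0, "turn": 0, "jaw": -1}
    - {"tx": 7.5, "ty": 0, "tz": 0, "turn": 0, "jaw": -1}

```text
time_s: 2.23
position: [0.4727, -0.0355, 0.1026]
tool_rot: [[0.923, 0.384, -0.003], [0.384, -0.923, 0.004], [-0.002, -0.005, -1.0]]
ft_force: [-0.4, 0.1, 0.5]
grip_width: -0.0002
```

Call:
apply_moves:
  motion:
    - {"tx": 0.5, "ty": 0, "tz": 0, "turn": 0, "jaw": -1}
    - {"tx": 1.0, "ty": 0, "tz": 0, "turn": 0, "jaw": -1}
    - {"tx": 1.5, "ty": 0, "tz": 0, "turn": 0, "jaw": -1}
    - {"tx": 2, "ty": 0, "tz": 0, "turn": 0, "jaw": -1}

```text
time_s: 2.57
position: [0.4912, -0.0279, 0.103]
tool_rot: [[0.923, 0.384, -0.003], [0.384, -0.923, 0.004], [-0.002, -0.005, -1.0]]
ft_force: [-1.0, -0.4, 0.1]
grip_width: -0.0001
```

Call:
apply_moves:
  motion:
    - {"tx": 0.3, "ty": 0, "tz": 0, "turn": 0, "jaw": -1}
    - {"tx": 0.6, "ty": 0, "tz": 0, "turn": 0, "jaw": -1}
    - {"tx": 0.8, "ty": 0, "tz": 0, "turn": 0, "jaw": -1}

```text
time_s: 2.82
position: [0.4987, -0.0248, 0.103]
tool_rot: [[0.923, 0.384, -0.003], [0.384, -0.923, 0.004], [-0.002, -0.005, -1.0]]
ft_force: [-0.8, 0.4, -0.3]
grip_width: -0.0001
```

```bash
python3 - <<'E'
from h import *
im,w=cloud("scene"); save(im[130:230,180:320],"s2",5)
E
```

```text
(no output)
```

View pics/s2.png

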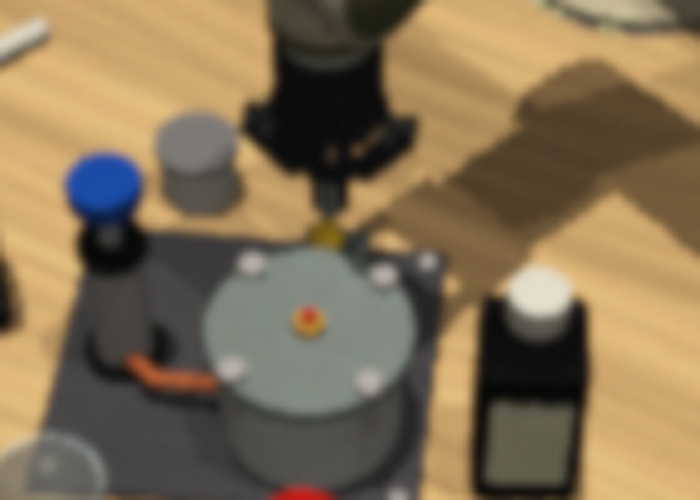

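The ball at (327,235) is close to the pot rim. I'll keep going until the stop shows in the force reading.

Call:
apply_moves:
  motion:
    - {"tx": 0.3, "ty": 0, "tz": 0, "turn": 0, "jaw": -1}
    - {"tx": 0.5, "ty": 0, "tz": 0, "turn": 0, "jaw": -1}
    - {"tx": 0.5, "ty": 0, "tz": 0, "turn": 0, "jaw": -1}

```text
time_s: 3.12
position: [0.5022, -0.0232, 0.1028]
tool_rot: [[0.923, 0.384, -0.007], [0.384, -0.923, 0.003], [-0.005, -0.006, -1.0]]
ft_force: [-8.1, -4.0, 4.2]
grip_width: -0.0001
```

Call:
apply_moves:
  motion:
    - {"tx": 0.15, "ty": 0, "tz": 0, "turn": 0, "jaw": -1}
    - {"tx": 0.3, "ty": 0, "tz": 0, "turn": 0, "jaw": -1}
    - {"tx": 0.3, "ty": 0, "tz": 0, "turn": 0, "jaw": -1}

```text
time_s: 3.37
position: [0.5025, -0.023, 0.1027]
tool_rot: [[0.923, 0.385, -0.014], [0.385, -0.923, 0.001], [-0.013, -0.006, -1.0]]
ft_force: [-14.7, -8.7, 8.4]
grip_width: 0.0002
```

The stop is firm at about 15 N, so I'll back off, then lift.

Call:
apply_moves:
  motion:
    - {"tx": -1, "ty": 0, "tz": 0, "turn": 0, "jaw": -1}
    - {"tx": -3, "ty": 0, "tz": 0, "turn": 0, "jaw": -1}
    - {"tx": -3, "ty": 0, "tz": -3, "turn": 0, "jaw": -1}
    - {"tx": -3, "ty": 0, "tz": -6.5, "turn": 0, "jaw": -1}
    - {"tx": -3, "ty": 0, "tz": -10, "turn": 0, "jaw": -1}

```text
time_s: 3.78
position: [0.4757, -0.0346, 0.2043]
tool_rot: [[0.923, 0.384, -0.015], [0.384, -0.923, 0.001], [-0.013, -0.007, -1.0]]
ft_force: [-0.2, -0.8, -0.8]
grip_width: 0.0001
```

Call:
apply_moves:
  motion:
    - {"tx": 0, "ty": 0, "tz": -3, "turn": 0, "jaw": -1}
    - {"tx": 0, "ty": 0, "tz": -5, "turn": 0, "jaw": -1}

```text
time_s: 3.95
position: [0.4771, -0.0348, 0.2577]
tool_rot: [[0.923, 0.384, -0.011], [0.384, -0.923, 0.0], [-0.01, -0.004, -1.0]]
ft_force: [0.0, 0.1, 0.5]
grip_width: -0.0001
```

```bash
python3 - <<'E'
from h import *
im,w=cloud("top"); save(im[130:250,230:370],"t3",5)
hsv=cv2.cvtColor(im,cv2.COLOR_RGB2HSV)
m=(hsv[...,0]>=20)&(hsv[...,0]<=36)&(hsv[...,1]>120)&(hsv[...,2]>50); m[:, :230]=0;m[:,340:]=0;m[:130]=0;m[260:]=0
v,u=np.nonzero(m);print(len(v),u.mean(),v.mean(),np.nanmedian(w[m],0))
print(telemetry.observe()["position"])
for l in(.5,.35,.2): print(l,proj("top",[.4847+.08*np.sin(l)*.923,-.031+.08*np.sin(l)*.384,.034+.08*np.cos(l)]))
E
```

```text
7 265.0 175.42857142857142 [0.60120368 0.01744623 0.12711251]
[ 0.47816979 -0.03506756  0.26031174]
0.5 [[274.83869267 199.98774822]]
0.35 [[276.13783187 202.82739694]]
0.2 [[277.4979794  205.88118244]]
```

View pics/t3.png

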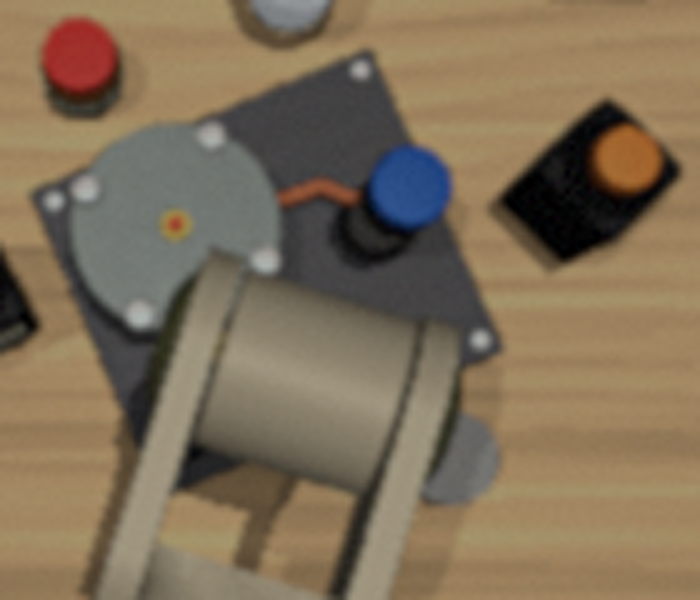

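The arm hides the lever here, and the knob at (410,187) is clear. I'll move over the knob and check the vent from there.

Call:
apply_moves:
  motion:
    - {"tx": 2, "ty": 3, "tz": 0, "turn": 0, "jaw": -1}
    - {"tx": 4, "ty": 6, "tz": 0, "turn": 0, "jaw": -1}
    - {"tx": 6, "ty": 9, "tz": 0, "turn": 0, "jaw": -1}
    - {"tx": 8, "ty": 12, "tz": 0, "turn": 0, "jaw": -1}
    - {"tx": 9.6, "ty": 14.2, "tz": 0, "turn": 0, "jaw": -1}

```text
time_s: 4.42
position: [0.6231, -0.1309, 0.2587]
tool_rot: [[0.923, 0.384, -0.006], [0.384, -0.923, -0.001], [-0.006, -0.001, -1.0]]
ft_force: [-0.6, -0.4, -0.5]
grip_width: 0.0
```

Call:
apply_moves:
  motion:
    - {"tx": 0, "ty": 0, "tz": 0, "turn": 0, "jaw": -1}

```text
time_s: 4.5
position: [0.6258, -0.1334, 0.2565]
tool_rot: [[0.924, 0.382, -0.007], [0.382, -0.924, -0.001], [-0.007, -0.002, -1.0]]
ft_force: [1.3, 0.7, 0.7]
grip_width: -0.0
```

```bash
python3 - <<'E'
from h import *
im,w=cloud("scene"); save(im[130:230,180:320],"s4",5)
print(telemetry.observe()["position"])
for l in(.5,.35,.2): print(l,(proj("scene",[.4847+.08*np.sin(l)*.923,-.031+.08*np.sin(l)*.384,.034+.08*np.cos(l)])-[180,130])*5)
E
```

```text
[ 0.62443449 -0.13233272  0.25646994]
0.5 [[323.31831111 236.98998902]]
0.35 [[325.20458207 221.13931253]]
0.2 [[327.21166902 206.28360558]]
```

View pics/s4.png

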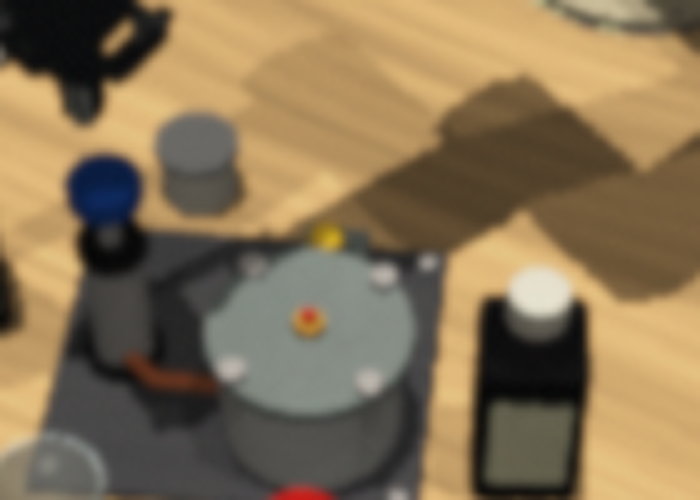

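The ball is at (327,236), which matches a shut lever (predicted (323,237)). Starting the pump strokes.

Call:
apply_moves:
  motion:
    - {"tx": 0, "ty": 0, "tz": 1.2, "turn": 0, "jaw": -1}
    - {"tx": 0, "ty": 0, "tz": 2.4, "turn": 0, "jaw": -1}
    - {"tx": 0, "ty": 0, "tz": 3.6, "turn": 0, "jaw": -1}
    - {"tx": 0, "ty": 0, "tz": 4.5, "turn": 0, "jaw": -1}
    - {"tx": 0, "ty": 0, "tz": 4.5, "turn": 0, "jaw": -1}

```text
time_s: 4.97
position: [0.623, -0.1316, 0.2098]
tool_rot: [[0.924, 0.383, -0.011], [0.383, -0.924, 0.001], [-0.01, -0.005, -1.0]]
ft_force: [-0.9, 0.6, -0.4]
grip_width: -0.0
```

Call:
apply_moves:
  motion:
    - {"tx": 0, "ty": 0, "tz": 0.8, "turn": 0, "jaw": -1}
    - {"tx": 0, "ty": 0, "tz": 1.6, "turn": 0, "jaw": -1}
    - {"tx": 0, "ty": 0, "tz": 2.4, "turn": 0, "jaw": -1}
    - {"tx": 0, "ty": 0, "tz": 2.9, "turn": 0, "jaw": -1}
    - {"tx": 0, "ty": 0, "tz": 2.9, "turn": 0, "jaw": -1}

```text
time_s: 5.38
position: [0.6228, -0.1313, 0.1808]
tool_rot: [[0.924, 0.383, -0.01], [0.383, -0.924, 0.001], [-0.009, -0.005, -1.0]]
ft_force: [-1.2, 0.8, 6.1]
grip_width: -0.0001
```

Call:
apply_moves:
  motion:
    - {"tx": 0, "ty": 0, "tz": 0.4, "turn": 0, "jaw": -1}
    - {"tx": 0, "ty": 0, "tz": 0.8, "turn": 0, "jaw": -1}
    - {"tx": 0, "ty": 0, "tz": 0.8, "turn": 0, "jaw": -1}

```text
time_s: 5.63
position: [0.6229, -0.1313, 0.1736]
tool_rot: [[0.924, 0.383, -0.008], [0.383, -0.924, 0.0], [-0.008, -0.003, -1.0]]
ft_force: [-2.5, 0.2, 8.8]
grip_width: 0.0004
```

```bash
python3 - <<'E'
from h import *
im,w=cloud("scene"); save(im[130:230,180:320],"s5",5)
o=telemetry.observe();print(o["position"],o["ft_force"])
E
```

```text
[ 0.62286505 -0.13134439  0.17378129] [-2.21787842 -0.26363853  8.65392978]
```

View pics/s5.png

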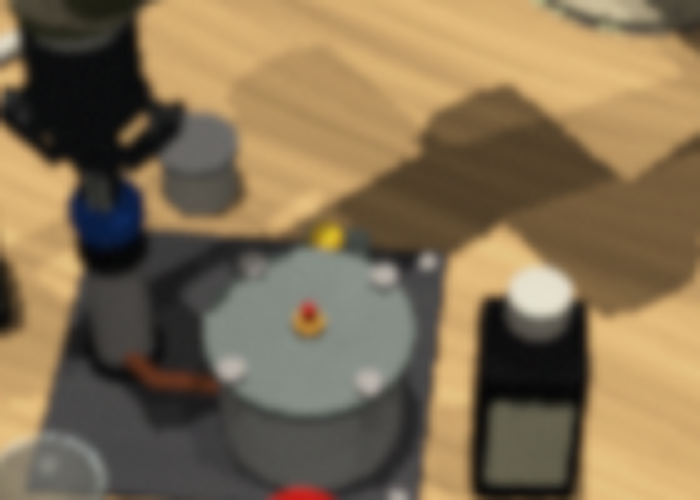

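The knob is going down and the pin is starting to rise. Next I'll press until the stop.

Call:
apply_moves:
  motion:
    - {"tx": 0, "ty": 0, "tz": 0.5, "turn": 0, "jaw": -1}
    - {"tx": 0, "ty": 0, "tz": 0.9, "turn": 0, "jaw": -1}
    - {"tx": 0, "ty": 0, "tz": 0.9, "turn": 0, "jaw": -1}

```text
time_s: 5.93
position: [0.6229, -0.1313, 0.1658]
tool_rot: [[0.924, 0.383, -0.006], [0.383, -0.924, -0.001], [-0.006, -0.002, -1.0]]
ft_force: [-3.5, 0.6, 9.6]
grip_width: -0.0
```

Call:
apply_moves:
  motion:
    - {"tx": 0, "ty": 0, "tz": 0.4, "turn": 0, "jaw": -1}
    - {"tx": 0, "ty": 0, "tz": 0.7, "turn": 0, "jaw": -1}
    - {"tx": 0, "ty": 0, "tz": 0.7, "turn": 0, "jaw": -1}

```text
time_s: 6.18
position: [0.6231, -0.1314, 0.1639]
tool_rot: [[0.924, 0.383, -0.001], [0.383, -0.924, -0.003], [-0.002, 0.003, -1.0]]
ft_force: [-10.8, 3.7, 29.6]
grip_width: 0.0001
```

Bottom stop found at TCP z ≈ 0.164, so the top is near 0.195. Release fully, then make repeated full strokes.

Call:
apply_moves:
  motion:
    - {"tx": 0, "ty": 0, "tz": -1, "turn": 0, "jaw": -1}
    - {"tx": 0, "ty": 0, "tz": -2.2, "turn": 0, "jaw": -1}
    - {"tx": 0, "ty": 0, "tz": -3.4, "turn": 0, "jaw": -1}
    - {"tx": 0, "ty": 0, "tz": -4.2, "turn": 0, "jaw": -1}
    - {"tx": 0, "ty": 0, "tz": -4.2, "turn": 0, "jaw": -1}

```text
time_s: 6.6
position: [0.6237, -0.1314, 0.2074]
tool_rot: [[0.924, 0.383, 0.002], [0.383, -0.924, -0.005], [-0.0, 0.005, -1.0]]
ft_force: [0.1, -0.3, -0.7]
grip_width: 0.0005
```

Call:
apply_moves:
  motion:
    - {"tx": 0, "ty": 0, "tz": 1.1, "turn": 0, "jaw": -1}
    - {"tx": 0, "ty": 0, "tz": 2.2, "turn": 0, "jaw": -1}
    - {"tx": 0, "ty": 0, "tz": 3.3, "turn": 0, "jaw": -1}
    - {"tx": 0, "ty": 0, "tz": 4.4, "turn": 0, "jaw": -1}
    - {"tx": 0, "ty": 0, "tz": 4.8, "turn": 0, "jaw": -1}

```text
time_s: 7.02
position: [0.6246, -0.1318, 0.1637]
tool_rot: [[0.924, 0.383, 0.008], [0.384, -0.924, -0.007], [0.004, 0.009, -1.0]]
ft_force: [-13.0, 4.0, 53.1]
grip_width: -0.0002
```

Call:
apply_moves:
  motion:
    - {"tx": 0, "ty": 0, "tz": -1, "turn": 0, "jaw": -1}
    - {"tx": 0, "ty": 0, "tz": -2.2, "turn": 0, "jaw": -1}
    - {"tx": 0, "ty": 0, "tz": -3.4, "turn": 0, "jaw": -1}
    - {"tx": 0, "ty": 0, "tz": -4.2, "turn": 0, "jaw": -1}
    - {"tx": 0, "ty": 0, "tz": -4.2, "turn": 0, "jaw": -1}

```text
time_s: 7.43
position: [0.6247, -0.1317, 0.2067]
tool_rot: [[0.923, 0.383, 0.01], [0.384, -0.923, -0.008], [0.006, 0.011, -1.0]]
ft_force: [1.0, 0.5, -0.5]
grip_width: -0.0001
```

Call:
apply_moves:
  motion:
    - {"tx": 0, "ty": 0, "tz": 1.1, "turn": 0, "jaw": -1}
    - {"tx": 0, "ty": 0, "tz": 2.2, "turn": 0, "jaw": -1}
    - {"tx": 0, "ty": 0, "tz": 3.3, "turn": 0, "jaw": -1}
    - {"tx": 0, "ty": 0, "tz": 4.4, "turn": 0, "jaw": -1}
    - {"tx": 0, "ty": 0, "tz": 4.6, "turn": 0, "jaw": -1}

```text
time_s: 7.85
position: [0.6256, -0.132, 0.1638]
tool_rot: [[0.923, 0.384, 0.014], [0.384, -0.923, -0.01], [0.009, 0.014, -1.0]]
ft_force: [-8.5, 2.9, 36.7]
grip_width: 0.0001
```

Call:
apply_moves:
  motion:
    - {"tx": 0, "ty": 0, "tz": -1, "turn": 0, "jaw": -1}
    - {"tx": 0, "ty": 0, "tz": -2.2, "turn": 0, "jaw": -1}
    - {"tx": 0, "ty": 0, "tz": -3.4, "turn": 0, "jaw": -1}
    - {"tx": 0, "ty": 0, "tz": -4.2, "turn": 0, "jaw": -1}
    - {"tx": 0, "ty": 0, "tz": -4.2, "turn": 0, "jaw": -1}

```text
time_s: 8.27
position: [0.6254, -0.1318, 0.2066]
tool_rot: [[0.923, 0.384, 0.015], [0.384, -0.923, -0.01], [0.01, 0.016, -1.0]]
ft_force: [0.4, -0.8, 0.0]
grip_width: -0.0001
```

```bash
python3 - <<'E'
from h import *
im,w=cloud("scene"); save(im[130:230,180:320],"s6",5)
for p in(.02,.03,.04,.048): print(p,(proj("scene",[.606,.020,.129+p])-[180,130])*5)
o=telemetry.observe();print(o["position"],o["ft_force"])
E
```

```text
0.02 [[305.55007642 297.09449386]]
0.03 [[305.30518816 287.64137422]]
0.04 [[305.05760105 278.08407386]]
0.048 [[304.85755806 270.36206099]]
[ 0.62509954 -0.13163741  0.205517  ] [-0.17735593 -0.19263269  0.20477132]
```

View pics/s6.png

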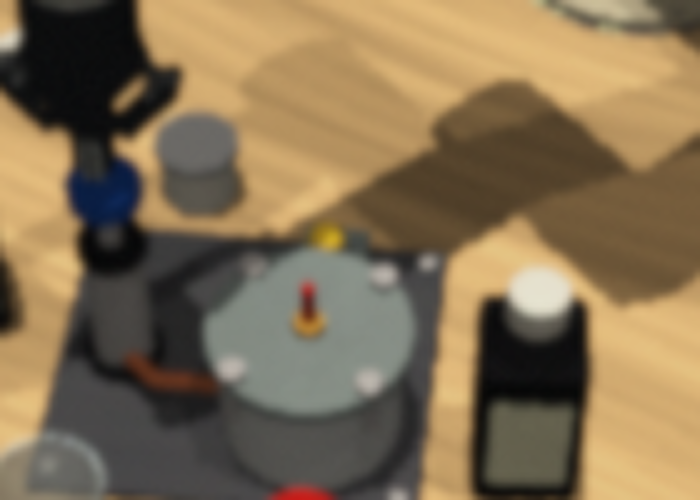

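The pin top is at about (307,285), roughly 30 mm out. The vent ball hasn't moved. Two more strokes, plus one spare.

Call:
apply_moves:
  motion:
    - {"tx": 0, "ty": 0, "tz": 1.1, "turn": 0, "jaw": -1}
    - {"tx": 0, "ty": 0, "tz": 2.2, "turn": 0, "jaw": -1}
    - {"tx": 0, "ty": 0, "tz": 3.3, "turn": 0, "jaw": -1}
    - {"tx": 0, "ty": 0, "tz": 4.4, "turn": 0, "jaw": -1}
    - {"tx": 0, "ty": 0, "tz": 4.5, "turn": 0, "jaw": -1}

```text
time_s: 8.73
position: [0.6266, -0.1321, 0.1639]
tool_rot: [[0.923, 0.384, 0.02], [0.384, -0.923, -0.012], [0.014, 0.018, -1.0]]
ft_force: [-7.5, 4.6, 33.4]
grip_width: -0.0004
```

Call:
apply_moves:
  motion:
    - {"tx": 0, "ty": 0, "tz": -1, "turn": 0, "jaw": -1}
    - {"tx": 0, "ty": 0, "tz": -2.2, "turn": 0, "jaw": -1}
    - {"tx": 0, "ty": 0, "tz": -3.4, "turn": 0, "jaw": -1}
    - {"tx": 0, "ty": 0, "tz": -4.2, "turn": 0, "jaw": -1}
    - {"tx": 0, "ty": 0, "tz": -4.2, "turn": 0, "jaw": -1}

```text
time_s: 9.15
position: [0.626, -0.1317, 0.2065]
tool_rot: [[0.923, 0.384, 0.021], [0.384, -0.923, -0.012], [0.015, 0.019, -1.0]]
ft_force: [0.6, 0.2, 0.3]
grip_width: -0.0002
```

Call:
apply_moves:
  motion:
    - {"tx": 0, "ty": 0, "tz": 1.1, "turn": 0, "jaw": -1}
    - {"tx": 0, "ty": 0, "tz": 2.2, "turn": 0, "jaw": -1}
    - {"tx": 0, "ty": 0, "tz": 3.3, "turn": 0, "jaw": -1}
    - {"tx": 0, "ty": 0, "tz": 4.4, "turn": 0, "jaw": -1}
    - {"tx": 0, "ty": 0, "tz": 4.6, "turn": 0, "jaw": -1}

```text
time_s: 9.57
position: [0.6276, -0.1322, 0.1638]
tool_rot: [[0.923, 0.384, 0.025], [0.384, -0.923, -0.014], [0.018, 0.023, -1.0]]
ft_force: [-10.9, 4.0, 39.0]
grip_width: 0.0001
```

Call:
apply_moves:
  motion:
    - {"tx": 0, "ty": 0, "tz": -1, "turn": 0, "jaw": -1}
    - {"tx": 0, "ty": 0, "tz": -2.2, "turn": 0, "jaw": -1}
    - {"tx": 0, "ty": 0, "tz": -3.4, "turn": 0, "jaw": -1}
    - {"tx": 0, "ty": 0, "tz": -4.2, "turn": 0, "jaw": -1}
    - {"tx": 0, "ty": 0, "tz": -4.2, "turn": 0, "jaw": -1}

```text
time_s: 9.98
position: [0.6268, -0.1317, 0.2065]
tool_rot: [[0.923, 0.384, 0.027], [0.385, -0.923, -0.015], [0.019, 0.024, -1.0]]
ft_force: [0.2, 0.7, 0.4]
grip_width: 0.0003
```

Call:
apply_moves:
  motion:
    - {"tx": 0, "ty": 0, "tz": 1.1, "turn": 0, "jaw": -1}
    - {"tx": 0, "ty": 0, "tz": 2.2, "turn": 0, "jaw": -1}
    - {"tx": 0, "ty": 0, "tz": 3.3, "turn": 0, "jaw": -1}
    - {"tx": 0, "ty": 0, "tz": 4.4, "turn": 0, "jaw": -1}
    - {"tx": 0, "ty": 0, "tz": 4.6, "turn": 0, "jaw": -1}

```text
time_s: 10.4
position: [0.6287, -0.1323, 0.1638]
tool_rot: [[0.923, 0.384, 0.032], [0.385, -0.923, -0.016], [0.023, 0.027, -0.999]]
ft_force: [-10.8, 4.8, 40.2]
grip_width: -0.0002
```

Call:
apply_moves:
  motion:
    - {"tx": 0, "ty": 0, "tz": -1.5, "turn": 0, "jaw": -1}
    - {"tx": 0, "ty": 0, "tz": -3.5, "turn": 0, "jaw": -1}
    - {"tx": 0, "ty": 0, "tz": -6, "turn": 0, "jaw": -1}
    - {"tx": 0, "ty": 0, "tz": -9, "turn": 0, "jaw": -1}
    - {"tx": 0, "ty": 0, "tz": -10, "turn": 0, "jaw": -1}

```text
time_s: 10.82
position: [0.6261, -0.1309, 0.2667]
tool_rot: [[0.923, 0.384, 0.036], [0.385, -0.923, -0.018], [0.026, 0.03, -0.999]]
ft_force: [0.2, 0.1, 0.6]
grip_width: 0.0005
```

```bash
python3 - <<'E'
from h import *
im,w=cloud("scene"); save(im[110:310,120:370],"s7",3.2)
for p in(.04,.048): print(p,(proj("scene",[.606,.020,.129+p])-[120,110])*3.2)
o=telemetry.observe();print(o["position"],o["ft_force"])
E
```

```text
0.04 [[387.23686467 241.97380727]]
0.048 [[387.10883716 237.03171903]]
[ 0.62629208 -0.13096568  0.26702269] [-0.38668072 -0.28804236  0.71418781]
```

View pics/s7.png

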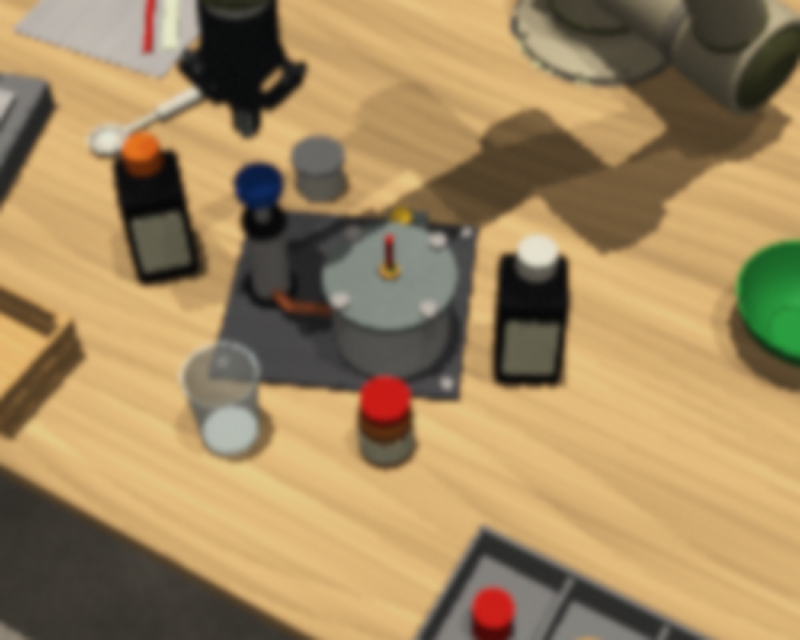

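The pin top is at about (389,236), against a prediction of y = 237 for 48 mm out. I'll zoom in to look for the green band.

```bash
python3 - <<'E'
from h import *
a,_=cloud("scene");b,_=cloud("top")
A=cv2.resize(a[170:215,215:270],(400,327),interpolation=cv2.INTER_CUBIC);B=cv2.resize(b[150:195,240:295],(400,327),interpolation=cv2.INTER_CUBIC)
save(np.hstack([A,B]),"z8",1)
for v in range(178,202): print(v,a[v,240:244].tolist())
print((proj("scene",[[.606,.020,.129],[.606,.02,.177]])))
E
```

```text
178 [[76, 68, 51], [93, 82, 52], [117, 99, 49], [137, 111, 45]]
179 [[78, 78, 69], [100, 98, 80], [120, 113, 84], [134, 121, 83]]
180 [[98, 103, 96], [117, 122, 111], [129, 132, 118], [134, 136, 119]]
181 [[119, 125, 117], [131, 135, 126], [135, 139, 129], [135, 141, 131]]
182 [[136, 131, 123], [143, 130, 122], [142, 131, 122], [138, 138, 130]]
183 [[150, 119, 112], [160, 107, 99], [157, 111, 103], [146, 130, 122]]
184 [[154, 97, 90], [167, 72, 66], [163, 86, 80], [148, 122, 113]]
185 [[139, 83, 76], [147, 49, 44], [144, 73, 67], [138, 117, 109]]
186 [[115, 79, 73], [109, 42, 39], [113, 68, 63], [124, 115, 107]]
187 [[101, 77, 72], [88, 40, 37], [97, 67, 63], [119, 114, 107]]
188 [[101, 79, 74], [85, 41, 39], [94, 66, 62], [118, 113, 107]]
189 [[102, 81, 75], [87, 44, 41], [95, 67, 62], [118, 113, 107]]
190 [[105, 81, 74], [87, 44, 39], [95, 66, 60], [120, 113, 104]]
191 [[110, 82, 68], [89, 45, 35], [96, 63, 53], [121, 109, 95]]
192 [[118, 85, 55], [89, 52, 31], [91, 62, 40], [120, 102, 75]]
193 [[131, 97, 48], [94, 70, 31], [90, 71, 33], [124, 103, 58]]
194 [[152, 116, 50], [125, 100, 40], [115, 96, 38], [138, 113, 52]]
195 [[164, 125, 55], [155, 121, 49], [145, 116, 47], [147, 117, 55]]
196 [[145, 115, 65], [151, 118, 59], [145, 115, 60], [134, 111, 68]]
197 [[125, 115, 92], [129, 114, 86], [126, 113, 86], [121, 114, 94]]
198 [[127, 131, 120], [126, 129, 117], [126, 128, 117], [126, 130, 120]]
199 [[132, 139, 131], [131, 138, 130], [131, 138, 129], [131, 139, 130]]
200 [[133, 141, 132], [133, 140, 132], [133, 141, 132], [133, 140, 131]]
201 [[134, 141, 132], [134, 142, 133], [134, 142, 133], [133, 141, 132]]
[[241.20638619 193.13898626]
 [240.97151161 184.0724122 ]]
```

View pics/z8.png

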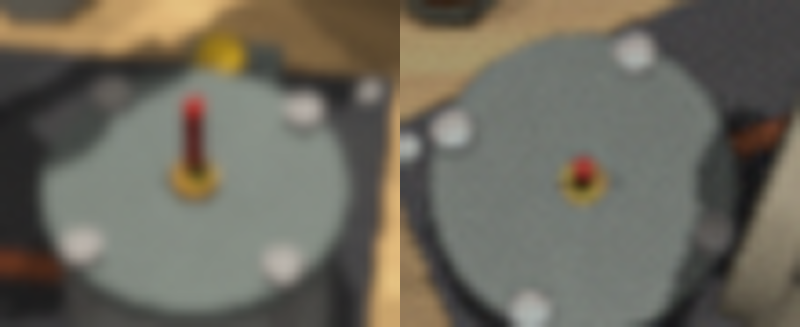

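There's an olive-green tint at the foot of the pin (row 193), but one pixel is about 5 mm. An extra stroke is harmless, so I'll do one and compare the pin's image before and after.

Call:
apply_moves:
  motion:
    - {"tx": 0, "ty": 0, "tz": 1.5, "turn": 0, "jaw": -1}
    - {"tx": 0, "ty": 0, "tz": 3, "turn": 0, "jaw": -1}
    - {"tx": 0, "ty": 0, "tz": 4.5, "turn": 0, "jaw": -1}
    - {"tx": 0, "ty": 0, "tz": 6, "turn": 0, "jaw": -1}
    - {"tx": 0, "ty": 0, "tz": 6, "turn": 0, "jaw": -1}

```text
time_s: 11.38
position: [0.6254, -0.131, 0.1967]
tool_rot: [[0.923, 0.384, 0.022], [0.385, -0.923, -0.012], [0.015, 0.019, -1.0]]
ft_force: [0.0, -0.2, -0.9]
grip_width: -0.0002
```

Call:
apply_moves:
  motion:
    - {"tx": 0, "ty": 0, "tz": 1.1, "turn": 0, "jaw": -1}
    - {"tx": 0, "ty": 0, "tz": 2.2, "turn": 0, "jaw": -1}
    - {"tx": 0, "ty": 0, "tz": 3.3, "turn": 0, "jaw": -1}
    - {"tx": 0, "ty": 0, "tz": 4.4, "turn": 0, "jaw": -1}
    - {"tx": 0, "ty": 0, "tz": 4.6, "turn": 0, "jaw": -1}

```text
time_s: 11.8
position: [0.6271, -0.1316, 0.1633]
tool_rot: [[0.922, 0.385, 0.033], [0.386, -0.923, -0.018], [0.024, 0.029, -0.999]]
ft_force: [-32.8, 11.3, 87.9]
grip_width: -0.0002
```

Call:
apply_moves:
  motion:
    - {"tx": 0, "ty": 0, "tz": -1.5, "turn": 0, "jaw": -1}
    - {"tx": 0, "ty": 0, "tz": -3.5, "turn": 0, "jaw": -1}
    - {"tx": 0, "ty": 0, "tz": -6, "turn": 0, "jaw": -1}
    - {"tx": 0, "ty": 0, "tz": -9, "turn": 0, "jaw": -1}
    - {"tx": 0, "ty": 0, "tz": -10, "turn": 0, "jaw": -1}

```text
time_s: 12.22
position: [0.6243, -0.13, 0.267]
tool_rot: [[0.922, 0.385, 0.037], [0.386, -0.922, -0.02], [0.027, 0.033, -0.999]]
ft_force: [-0.5, -0.1, 1.6]
grip_width: -0.0001
```

```bash
python3 - <<'E'
from h import *
a,w=cloud("scene"); np.savez("f.npz",a=a)
for v in range(181,197): print(v,a[v,240:243].tolist())
d=np.load("scene0.npz"); hs=lambda im:cv2.cvtColor(im,cv2.COLOR_RGB2HSV)
def k(im):
    h=hs(im);m=(h[...,0]>=100)&(h[...,0]<=125)&(h[...,1]>140)&(h[...,2]>40);m[:150]=0;m[190:]=0;m[:,:180]=0;m[:,220:]=0
    v,u=np.nonzero(m);return u.mean(),v.mean(),v.min(),v.max(),len(u)
print(k(d["im"]),k(a)); o=telemetry.observe();print(o["position"],o["ft_force"])
df=np.abs(a.astype(int)-d["im"]).sum(2)
for nm,(u,v) in dict(orange=(165,165),white=(286,200),cup=(219,162),amber=(240,240),beaker=(190,245),spoon=(165,145)).items():
    print(nm,df[v-12:v+12,u-12:u+12].mean())
E
```

```text
181 [[119, 125, 117], [130, 135, 126], [135, 138, 129]]
182 [[136, 131, 123], [143, 130, 122], [143, 132, 123]]
183 [[149, 119, 111], [159, 106, 98], [158, 111, 103]]
184 [[155, 98, 90], [167, 72, 66], [163, 86, 79]]
185 [[139, 83, 77], [147, 49, 45], [144, 73, 67]]
186 [[114, 78, 73], [110, 42, 38], [113, 69, 64]]
187 [[101, 77, 73], [89, 41, 38], [97, 67, 63]]
188 [[101, 78, 74], [85, 41, 38], [95, 67, 63]]
189 [[102, 81, 75], [86, 43, 40], [95, 67, 62]]
190 [[104, 81, 74], [88, 45, 40], [96, 66, 61]]
191 [[110, 82, 68], [89, 45, 36], [96, 64, 53]]
192 [[119, 86, 56], [89, 52, 30], [91, 61, 40]]
193 [[130, 97, 47], [94, 70, 31], [89, 71, 33]]
194 [[152, 116, 49], [124, 100, 39], [116, 97, 39]]
195 [[164, 125, 55], [156, 122, 50], [145, 115, 47]]
196 [[146, 116, 65], [152, 119, 60], [144, 115, 59]]
(np.float64(200.39007092198582), np.float64(167.61702127659575), np.int64(162), np.int64(174), 141) (np.float64(200.49606299212599), np.float64(168.0), np.int64(162), np.int64(174), 127)
[ 0.62454216 -0.13005338  0.26718299] [-0.37788978 -0.078836    1.63118404]
orange 10.196180555555555
white 10.48611111111111
cup 27.57986111111111
amber 14.9375
beaker 23.55034722222222
spoon 23.510416666666668
```

The extra stroke left the pin's image unchanged, so the pin is fully out. The knob is back up and the tool is clear.

```bash
python3 -c "
from h import *
print(close_job())"
```

```text
the job is handed in; nothing more can be done
None
```

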